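Roll the bench caddy home into its parking bay

TASK

Roll the small wheeled caddy, with its tube block riding on it, across the bench and into the parking bay. First push it forward until both front castors trail straight behind their pivots, before its nose reaches the bay; then steer it in nose first and press it gently but firmly against the stop for a moment so that the stop's pin is pushed flush, and let go. Keep its wheels on the bench, do not ram the bay, and leave the bottle, the dish and the timer where they are.

Things in the scene. Friction and masses are not known exactly. Their poses are not given: they have to be found in the camera images.
- caddy: White open tray on four 20 mm wheels, 0.8 kg. Origin: on the bench under the tray's middle; x ahead (to the nose), y left, z up. Tray 110 long (x), 84 wide (y), 26 to 46 above the bench. Two rear wheels (x = -40, y = +-31) are fixed and roll only along x; two swivel castors (pivots x = 36, y = +-31, trail 9) carry the front. Rolls with under 1 N. Starts facing roughly world +y (robot's left).
- push_bar (a point): Middle of the caddy's level round push bar: 12 diameter, 60 long along the caddy's y, at x = -78, z = 80 in the caddy's frame (behind the tray, 34 above its rim), on an 8 mm rod at each end with 50 free between. Can be pinched from above, jaws closing along the caddy's x, or pushed; free space all round it.
- nose (a point): Middle of the caddy's rubber front bumper face, at x = 58, z = 37 in the caddy's frame.
- castor_left (a joint): Swivel angle of the left front castor, rad: 0 when its wheel trails straight behind the pivot, positive counter-clockwise from above, turns to +-3. Starts well off to one side; rolling the caddy straight ahead some 40 to 50 mm brings it to 0.
- castor_right (a joint): The same for the right front castor.
- tube_block: Green microtube block 50 x 58 x 27, loose in the caddy's tray (floor 32 above the bench), 0.06 kg; origin in the middle of its underside. It rides along.
- bay: Fixed aluminium parking bay, open in front, no floor (the caddy rolls on the bench). Origin: on the bench, mid-mouth; x inward (roughly world +y), z up. Parallel rails 36 high, 92 apart inside, x = 0 to 165; flared lips out to x = -43, y = +-77. At the back a stiff grey stop block, 9 to 49 high, clamped with its face anywhere from x = 125 to 141 (varies, not measured: feel for it).
- stop_pin (a joint): Steel pin 7 mm across in the middle of the stop face, 37 above the bench, sprung with under 0.2 N: 0 when it stands 6 mm out of the face, 0.006 (m) when pushed flush by the caddy's nose. Its value is relative to the stop. Pressing the caddy home with about 5 N is right; 15 N is too much.
- bottle: Bystander: upright clear tube with blue cap, 36 diameter, 114 high, loose; origin in the middle of its foot.
- dish: Bystander: closed petri dish 59 diameter, 15 high, loose; origin in the middle of its underside.
- timer: Bystander: white bench timer 64 x 64 x 18 lying flat, loose; origin in the middle of its underside.
Things that resemble listed ones, but are neither listed nor needed, are in the scene too. Of the things that look like the tube_block, the largest one is meant.

How it is judged:
By the outcome, as a careful person would: the job done as asked, in the order asked, and still so for the second after the job is handed in, with the robot touching nothing.
It also fails if it takes over 54 s, if anything falls off the work surface, if the arm or the gripper's body presses on something with over 40 N, if the wrist force passes 120 N, or if a joint passes its speed limit or range.

ROBOT

A 7-joint arm with a two-finger parallel gripper is mounted at the origin on a cart in front of the work surface, level with it; the furniture and walls round the work are solid. World frame = base frame: x ahead of the robot, y to its left, z up, the work surface at z = 0. Lengths are in mm, angles in rad, forces in N, time in s.
With the tool pointing down it reaches from about 425 to 975 mm from the base axis. Payload 16.7 kg.
Tool frame: the origin (TCP) lies on the centre line of the jaws, within the pads' length; the fingertips stand 22 mm ahead of it and the grasp point (between the pads) lies 3 mm ahead of it; z points along the fingers, y is the line along which they close (so a half turn about z gives the same grasp; the last joint's range is limited). The gripper opens to 85 mm and grips with 20 to 120 N. Pads are 22 mm wide; open, the fingers measure 114 mm over their backs; the gripper's body (76 mm by 85 mm) begins 54 mm behind the grasp point. The pads swing forward as they close: fully open they stand 13 mm farther back than shut.
Start: joints at [1.01, 0.426, 0.074, 1.606, -0.034, 1.111, -0.067], TCP at [269.522, -618.818, 253.302] pointing down, gripper open.
Joint ranges: [-2.85, 2.85], [-0.5, 2.14], [-1.23, 1.37], [0.21, 2.46], [-1.02, 4.16], [0.16, 2.05], [-2.73, 2.73]. Speed limits (rad/s): [1.89, 1.89, 2.39, 2.39, 3.01, 3.01, 3.01].

INTERFACE

Orientations are given as a 3x3 rotation matrix whose columns are the frame's x, y, z axes.
In Python, from bench import readout, optics, order gives the robot as it stands.
- The arm moves only by the tool servo_tool, never from a script. Its argument "commands" is a list of rows, each an object of numbers: "hand": the finger opening in m, from 0 to 0.0854; "tx", "ty", "tz": the shift along the tool's x, y, z in m; "wx", "wy", "wz": the turn, a rotation vector about the tool's x, y, z in degrees. In form: [{"hand": .., "tx": .., "ty": .., "tz": .., "wx": .., "wy": .., "wz": ..}, ...]. A call has 1 to 5 rows; each row shifts and turns the commanded pose from where the row before left it, along the tool's axes as they then stand; what a row does not reach is not made up. A row lasts 1/12 s, in which the tool goes at most 41.7 mm and 7.16 degrees, less where a joint would pass 70% of its speed; a pose out of reach is approached as far as the arm can. A call is refused whole if a number of a shift passes 0.0417 or a number of a turn 7.16, either way. A call with a gripper value outside its range is refused whole. The fingers move at their own pace and stop on an object; "squeeze" is the grip in N (left out, the last holds). Time passes only in rows, so rows that do not move let the fingers close. It gives the time, the measured TCP pose, the force, the opening and the grip force at its end, in the units of the state.
- readout.get_state(): the state, without advancing time (a new reading comes with each control period).
- optics.camera(name): name is "scene" or "side" or "wrist"; returns (picture, depth): 384x512x3 uint8, red, green, blue; 384x512 float32, mm along the optical axis (not along the pixel's ray), 0 where there is no reading.
- optics.calibration(name): a dict with "vertical_fov" (degrees; the focal length in pixels is half the picture's height over the tangent of half this angle, whatever the lens; pixels are square), "cx", "cy" (the principal point, pixels), "k1" (the pictures are not rectified: a ray, as slopes to the right and down, at radius r is drawn at 1 + k1 r^2 times it, then the intrinsics apply), "eye" and "attitude" of the camera in the world; the wrist camera has in their place "tool_from_camera" (4x4, takes a point from camera to tool coordinates, whose origin is the TCP and whose axes are the flange's). Camera axes: x right, y up, looking along -z (the intrinsics and any distortion apply to the point x, -y, -z); pixel columns grow to the right and rows downward; lengths in mm; the calibration is good to about 2 mm. A picture is of the moment at which its call begins: read the wrist's pose just before it. calibration takes no time and is no camera call.
- order.close_job(): hands the job in; it is judged then, once.
The state is a dict: "time": time; "joints": joint angles; "qd": joint speeds; "joint_efforts": joint torques, N m; "tcp_pos": TCP position; "orientation": TCP orientation; "wrist_force": force on the tool from outside, world axes, zero at the start; "moment": the same for the moment, N m; "grip_width": opening from 0.0 (shut) to 1.0 (fully open); "grip_force": force on a finger pad.
Only numpy, scipy, OpenCV 4.12 (cv2) and the standard library are available. Lean on these libraries where they do the work, as an engineer would, in place of code of your own. Each camera call takes 0.05 s, during which the arm holds its last target. There are 200 camera calls.

## Working session

There is one attempt and no reset: what is moved stays moved. The work goes in short steps, Python scripts to look and compute and a tool call to move; the robot and the scene stay as the last step left them, time stands still between calls to the robot, and variables do not carry over. Pictures are saved under pics/ and viewed, at most 10 in all, crops included, and the job is handed in when it is done.

Besides the shell and the picture viewer there is one more tool, called by a JSON object that holds its "name" and its "arguments". servo_tool: Moves the arm, as the interface text tells. Its arguments: {"type":"object","properties":{"commands":{"type":"array"},"squeeze":{"type":"number"}},"required":["commands"]}

```bash
mkdir -p pics
cat > h.py <<'E'
import numpy as np, cv2
from bench import readout, optics, order
def grab(n, f=None):
    s=readout.get_state(); p,d=optics.camera(n)
    if f: cv2.imwrite('pics/'+f, p[:,:,::-1])
    return s,p,d
def world(n,s,d,uv,depth=None,z=None):
    c=optics.calibration(n); f=192/np.tan(np.radians(c['vertical_fov']/2)); k=c['k1']
    if 'eye' in c: R=np.array(c['attitude']); e=np.array(c['eye'])
    else:
        T=np.array(c['tool_from_camera']); Rt=np.array(s['orientation']); R=Rt@T[:3,:3]; e=np.array(s['tcp_pos'])+Rt@T[:3,3]
    out=[]
    for u,v in uv:
        a=np.array([(u-c['cx'])/f,(v-c['cy'])/f]); b=a.copy()
        for _ in range(20): b=a/(1+k*(b@b))
        ray=R@np.array([b[0],-b[1],-1])
        t=(z-e[2])/ray[2] if z is not None else (d[int(round(v)),int(round(u))])
        out.append(e+t*ray)
    return np.array(out)
E
python3 - <<'E'
from h import *
for n in('scene','side'):
    s,p,d=grab(n,n+'1.png'); np.savez(n+'1.npz',p=p,d=d)
    c=optics.calibration(n); print(n,c['eye'],c['vertical_fov'])
print(s)
E
```

```text
scene [-91.85895626 297.77119287 573.73302927] 55.14495573946293
side [  599.88453438 -1147.59560673   964.71066893] 45.81660411825742
{'time': 0.05, 'joints': array([ 1.01050005,  0.42674183,  0.07383034,  1.60659498, -0.03412887,
        1.11079626, -0.06712035]), 'qd': array([-0.00085226, -0.00175888, -0.00116745, -0.00113542,  0.00100617,
       -0.00086039,  0.00048868]), 'joint_efforts': array([ 6.20575767e-03, -9.52476883e+01,  3.77419621e+00, -4.64933288e+01,
        1.93878886e-02,  6.60568054e-03, -4.70884754e-05]), 'tcp_pos': array([ 269.40018456, -618.50181959,  252.60870525]), 'orientation': array([[ 9.16821384e-01,  3.99297166e-01, -5.67433421e-04],
       [ 3.99297565e-01, -9.16820666e-01,  1.14945239e-03],
       [-6.12616033e-05, -1.28041732e-03, -9.99999178e-01]]), 'wrist_force': array([-0.28389434,  0.13434897,  0.79746818]), 'moment': array([-0.01007645,  0.02187752, -0.01622668]), 'grip_force': 0.0, 'grip_width': 1.0007801241583996}
```

View pics/scene1.png

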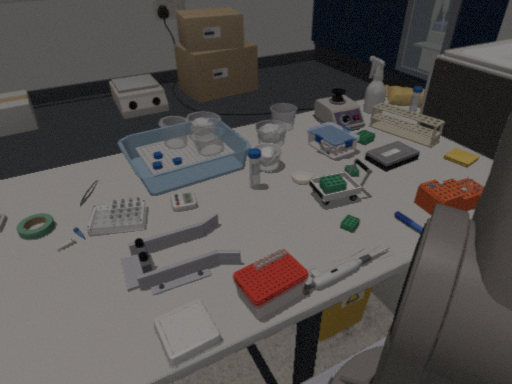

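View pics/side1.png

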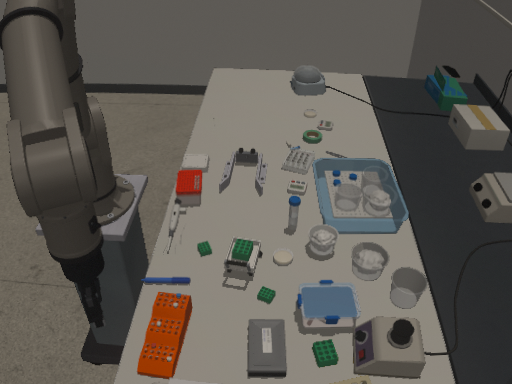

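Side view: the caddy is at about (243,257), with its push bar near (236,283) and the bay mouth at about (245,185). The bottle is at (294,212), the dish at (284,257) and the timer at (297,187). Green blocks are at (243,250) in the tray, (204,248), (266,294) and (325,352). The one in the tray fits, since it rides in the caddy. I'll confirm that in an enlarged crop.

Run:
```python
import cv2
a=cv2.imread('pics/side1.png')[135:305,185:325]
b=cv2.imread('pics/scene1.png')[145:215,290:390]
a=cv2.resize(a,None,fx=3.5,fy=3.5,interpolation=cv2.INTER_CUBIC)
cv2.imwrite('pics/c1.png',a)
import numpy as np
from h import *
S=np.load('side1.npz')
for n,uv in dict(bar=[(226,281),(236,283),(246,285)],bottle=[(294,200)],dish=[(284,257)],timer=[(297,187)]).items():
    print(n,world('side',None,S['d'],uv).round(1))
```

```text
bar [[ 4.887e+02 -3.188e+02 -2.400e+00]
 [ 5.172e+02 -3.263e+02  3.000e-01]
 [ 5.452e+02 -3.319e+02  7.000e-01]]
bottle [[671.3 -95.4 117.1]]
dish [[ 648.  -232.1   14.7]]
timer [[691.2 102.4  15.9]]
```

View pics/c1.png

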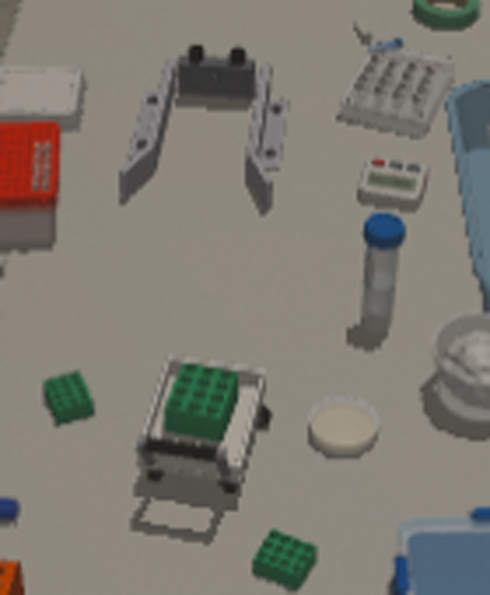

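The crop shows the green block in the tray is the largest one, so it's the tube_block. The bar is the dark strip at crop (148,442)-(215,452), and the loop below it is only its shadow. Next I'll fit the poses from depth.

```bash
cat > m.py <<'E'
from h import *
def cloud(n,s,p,d):
    v,u=np.mgrid[0:384,0:512]; c=optics.calibration(n); f=192/np.tan(np.radians(c['vertical_fov']/2)); k=c['k1']
    a=np.stack([(u-c['cx'])/f,(v-c['cy'])/f],-1); b=a.copy()
    for _ in range(15): b=a/(1+k*(b**2).sum(-1,keepdims=True))
    if 'eye' in c: R=np.array(c['attitude']); e=np.array(c['eye'])
    else:
        T=np.array(c['tool_from_camera']); Rt=np.array(s['orientation']); R=Rt@T[:3,:3]; e=np.array(s['tcp_pos'])+Rt@T[:3,3]
    r=np.stack([b[...,0],-b[...,1],-np.ones(b.shape[:2])],-1)@R.T
    return e+d[...,None]*r
E
python3 - <<'E'
from m import *
for n in('side','scene'):
    S=np.load(n+'1.npz'); W=cloud(n,None,S['p'],S['d']); ok=S['d']>0
    X,Y,Z=W[...,0],W[...,1],W[...,2]
    def sel(x0,x1,y0,y1,z0,z1): return W[ok&(X>x0)&(X<x1)&(Y>y0)&(Y<y1)&(Z>z0)&(Z<z1)]
    P=sel(430,640,-360,-100,70,95); print(n,'bar',len(P),P.min(0).round(),P.max(0).round(),P.mean(0).round(1)); 
    print(cv2.fitLine(P[:,:2].astype(np.float32),2,0,.01,.01).ravel().round(3))
    P=sel(430,640,-360,-80,38,54); r=cv2.minAreaRect(P[:,:2].astype(np.float32)); print('tray',len(P),r)
    P=sel(400,720,-40,260,28,42); print('rails',len(P)); 
    for y in range(-30,260,15):
        q=P[abs(P[:,1]-y)<7.5,0]; L=q[q<545];R=q[q>545]
        if len(L) and len(R): print(y,L.min().round(),L.max().round(),R.min().round(),R.max().round(),len(q))
E
```

```text
side bar 115 [ 486. -337.   73.] [ 553. -318.   89.] [ 519.3 -327.6   83.4]
[ 9.93000e-01 -1.15000e-01  5.19259e+02 -3.27558e+02]
tray 344 ((528.3975830078125, -254.86434936523438), (124.90830993652344, 84.83465576171875), 82.04004669189453)
rails 324
75 424.0 432.0 560.0 571.0 22
90 427.0 440.0 556.0 564.0 16
105 436.0 448.0 549.0 560.0 20
120 444.0 455.0 548.0 555.0 17
135 446.0 454.0 547.0 555.0 18
150 448.0 455.0 547.0 557.0 16
165 446.0 453.0 553.0 557.0 12
180 449.0 456.0 548.0 556.0 16
195 447.0 457.0 551.0 559.0 12
210 448.0 457.0 551.0 717.0 19
225 451.0 458.0 550.0 718.0 29
240 449.0 542.0 545.0 718.0 65
255 452.0 541.0 545.0 708.0 62
scene bar 113 [ 485. -330.   71.] [ 553. -310.   88.] [ 515.3 -319.6   82.2]
[ 9.94000e-01 -1.12000e-01  5.15284e+02 -3.19563e+02]
tray 533 ((528.5546264648438, -249.826171875), (126.69219207763672, 88.70247650146484), 82.2061996459961)
rails 1127
75 421.0 428.0 559.0 571.0 34
90 423.0 435.0 553.0 566.0 69
105 432.0 444.0 547.0 560.0 69
120 439.0 545.0 545.0 554.0 76
135 442.0 545.0 545.0 557.0 81
150 443.0 544.0 545.0 557.0 83
165 442.0 545.0 545.0 556.0 86
180 444.0 456.0 546.0 557.0 85
195 445.0 455.0 547.0 557.0 85
210 446.0 458.0 546.0 558.0 87
225 446.0 457.0 547.0 714.0 121
240 446.0 505.0 550.0 720.0 151
255 448.0 501.0 656.0 699.0 100
```

{"name": "servo_tool", "arguments": {"commands": [{"hand":0.05,"tx":0.04,"ty":-0.02},{"hand":0.05,"tx":0.04,"ty":-0.02},{"hand":0.05,"tx":0.04,"ty":-0.02},{"hand":0.05,"tx":0.04,"ty":-0.02},{"hand":0.05,"tx":0.04,"ty":-0.02}]}}

```text
invalid input at $.commands[0]: expected keys hand, tx, ty, tz, wx, wy, wz
```

{"name": "servo_tool", "arguments": {"commands": [{"hand":0.05,"wz":6},{"hand":0.05,"wz":6},{"hand":0.05,"wz":6},{"hand":0.05,"wz":6},{"hand":0.05,"wz":6}]}}

```text
invalid input at $.commands[0]: expected keys hand, tx, ty, tz, wx, wy, wz
```

{"name": "servo_tool", "arguments": {"commands": [{"hand":0.05,"tx":0.04,"ty":-0.02,"tz":0,"wx":0,"wy":0,"wz":0},{"hand":0.05,"tx":0.04,"ty":-0.02,"tz":0,"wx":0,"wy":0,"wz":0},{"hand":0.05,"tx":0.04,"ty":-0.02,"tz":0,"wx":0,"wy":0,"wz":0},{"hand":0.05,"tx":0.04,"ty":-0.02,"tz":0,"wx":0,"wy":0,"wz":0},{"hand":0.05,"tx":0.04,"ty":-0.02,"tz":0,"wx":0,"wy":0,"wz":0}]}}

```text
time: 0.52
tcp_pos: [403.9, -457.2, 253.1]
orientation: [[0.917, 0.399, -0.0], [0.399, -0.917, 0.0], [-0.0, -0.0, -1.0]]
wrist_force: [-0.0, -0.2, -0.1]
grip_width: 0.587
grip_force: 0.0
```

{"name": "servo_tool", "arguments": {"commands": [{"hand":0.05,"tx":0,"ty":0,"tz":0,"wx":0,"wy":0,"wz":6},{"hand":0.05,"tx":0,"ty":0,"tz":0,"wx":0,"wy":0,"wz":6},{"hand":0.05,"tx":0,"ty":0,"tz":0,"wx":0,"wy":0,"wz":6},{"hand":0.05,"tx":0,"ty":0,"tz":0,"wx":0,"wy":0,"wz":6},{"hand":0.05,"tx":0,"ty":0,"tz":0,"wx":0,"wy":0,"wz":6}]}}

```text
time: 0.93
tcp_pos: [403.1, -458.8, 253.0]
orientation: [[0.993, -0.118, -0.0], [-0.118, -0.993, 0.0], [-0.001, -0.0, -1.0]]
wrist_force: [-0.1, 0.4, 0.0]
grip_width: 0.587
grip_force: 0.0
```

{"name": "servo_tool", "arguments": {"commands": [{"hand":0.05,"tx":0.0245,"ty":-0.03,"tz":0,"wx":0,"wy":0,"wz":0},{"hand":0.05,"tx":0.0245,"ty":-0.03,"tz":0,"wx":0,"wy":0,"wz":0},{"hand":0.05,"tx":0.0245,"ty":-0.03,"tz":0,"wx":0,"wy":0,"wz":0},{"hand":0.05,"tx":0.0245,"ty":-0.03,"tz":0,"wx":0,"wy":0,"wz":0},{"hand":0.05,"tx":0,"ty":-0.026,"tz":0.02,"wx":0,"wy":0,"wz":0}]}}

```text
time: 1.35
tcp_pos: [522.6, -322.7, 235.8]
orientation: [[0.994, -0.109, 0.006], [-0.109, -0.994, -0.001], [0.006, 0.001, -1.0]]
wrist_force: [0.3, 0.9, 0.4]
grip_width: 0.585
grip_force: 0.0
```

Run:
```python
from m import *
s,p,d=grab('wrist','w1.png'); W=cloud('wrist',s,p,d); print(s['tcp_pos'],s['joints'])
X,Y,Z=W[...,0],W[...,1],W[...,2]; ok=d>0
P=W[ok&(X>430)&(X<640)&(Y>-360)&(Y<-270)&(Z>72)&(Z<95)]
print(len(P),P.min(0),P.max(0),P.mean(0),cv2.fitLine(P[:,:2].astype(np.float32),2,0,.01,.01).ravel())
```

```text
[ 522.57258873 -322.65819596  235.78534901] [ 0.43673472  0.34072585  0.01549948  1.76942057 -0.00766719  1.02570866
 -1.22506374]
778 [ 485.07798662 -333.29510457   72.01165375] [ 552.33024221 -312.10713543   88.16044219] [ 520.4915232  -323.71156078   84.26138062] [ 9.9085426e-01 -1.3493644e-01  5.2049152e+02 -3.2371155e+02]
```

View pics/w1.png

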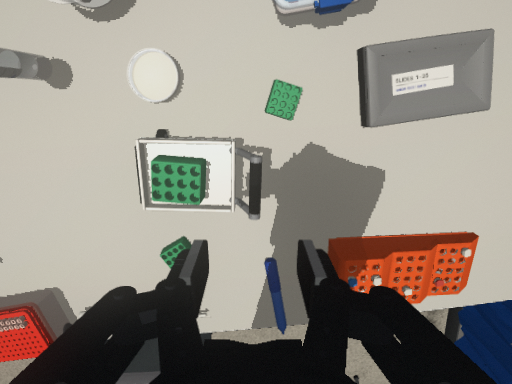

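The wrist view shows the bar at (256,160)-(254,217) behind the tray, and free space where the fingers go. Next I descend and pinch.

{"name": "servo_tool", "arguments": {"commands": [{"hand":0.05,"tx":-0.0035,"ty":0.0015,"tz":0.03,"wx":0,"wy":0,"wz":1},{"hand":0.05,"tx":0,"ty":0,"tz":0.03,"wx":0,"wy":0,"wz":0},{"hand":0.05,"tx":0,"ty":0,"tz":0.03,"wx":0,"wy":0,"wz":0},{"hand":0.05,"tx":0,"ty":0,"tz":0.02,"wx":0,"wy":0,"wz":0},{"hand":0.05,"tx":0,"ty":0,"tz":0.01,"wx":0,"wy":0,"wz":0}]}}

```text
time: 1.82
tcp_pos: [511.8, -325.3, 110.2]
orientation: [[0.992, -0.13, -0.004], [-0.13, -0.992, 0.002], [-0.004, -0.001, -1.0]]
wrist_force: [0.2, 0.1, 0.0]
grip_width: 0.583
grip_force: 0.0
```

{"name": "servo_tool", "arguments": {"commands": [{"hand":0.05,"tx":0,"ty":0,"tz":0,"wx":0,"wy":0,"wz":0}]}}

```text
time: 1.9
tcp_pos: [512.1, -325.4, 111.1]
orientation: [[0.992, -0.13, -0.004], [-0.13, -0.992, 0.002], [-0.004, -0.001, -1.0]]
wrist_force: [-0.9, 0.2, -0.1]
grip_width: 0.584
grip_force: 0.0
```

Run:
```python
from m import *
s,p,d=grab('wrist','w2.png'); W=cloud('wrist',s,p,d); print(s['tcp_pos'],s['orientation'])
X,Y,Z=W[...,0],W[...,1],W[...,2]; ok=d>0
P=W[ok&(X>470)&(X<570)&(Y>-345)&(Y<-300)&(Z>76)&(Z<95)]
if len(P): print(len(P),P.min(0),P.max(0),P.mean(0),cv2.fitLine(P[:,:2].astype(np.float32),2,0,.01,.01).ravel())
P=W[ok&(X>430)&(X<640)&(Y>-310)&(Y<-170)&(Z>38)&(Z<52)]; print(len(P),cv2.minAreaRect(P[:,:2].astype(np.float32)))
```

```text
[ 512.09914954 -325.43943459  111.05192097] [[ 0.99152261 -0.1298869  -0.00350808]
 [-0.12988121 -0.99152792  0.00180381]
 [-0.00371265 -0.00133288 -0.99999222]]
2170 [ 484.22298617 -333.65494776   76.01298903] [ 552.33053872 -300.09505184   94.89508595] [ 521.9894675  -324.09080883   84.45976452] [ 9.9094123e-01 -1.3429621e-01  5.2198944e+02 -3.2409082e+02]
6093 ((528.8716430664062, -250.70474243164062), (125.37863159179688, 84.22441864013672), 82.20983123779297)
```

View pics/w2.png

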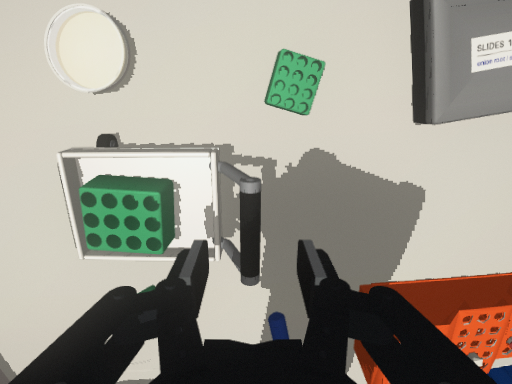

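The bar is between the jaws line at (250,235), with its centre about 6 mm further along tool x. I'll shift, go down and pinch lightly.

{"name": "servo_tool", "arguments": {"commands": [{"hand":0.05,"tx":0.006,"ty":-0.0025,"tz":0.009,"wx":0,"wy":0,"wz":0.2},{"hand":0.05,"tx":0,"ty":0,"tz":0.01,"wx":0,"wy":0,"wz":0},{"hand":0.05,"tx":0,"ty":0,"tz":0.009,"wx":0,"wy":0,"wz":0},{"hand":0.05,"tx":0,"ty":0,"tz":0,"wx":0,"wy":0,"wz":0},{"hand":0.05,"tx":0,"ty":0,"tz":0,"wx":0,"wy":0,"wz":0}]}}

```text
time: 2.37
tcp_pos: [519.3, -324.2, 84.8]
orientation: [[0.991, -0.133, -0.001], [-0.133, -0.991, 0.0], [-0.001, -0.0, -1.0]]
wrist_force: [0.2, 0.4, -0.3]
grip_width: 0.585
grip_force: 0.0
```

{"name": "servo_tool", "arguments": {"commands": [{"hand":0.03,"tx":0,"ty":0,"tz":0.0015,"wx":0,"wy":0,"wz":0},{"hand":0.02,"tx":0,"ty":0,"tz":0,"wx":0,"wy":0,"wz":0},{"hand":0.012,"tx":0,"ty":0,"tz":0,"wx":0,"wy":0,"wz":0},{"hand":0.01,"tx":0,"ty":0,"tz":0,"wx":0,"wy":0,"wz":0},{"hand":0.01,"tx":0,"ty":0,"tz":0,"wx":0,"wy":0,"wz":0}], "squeeze": 20}}

```text
time: 2.78
tcp_pos: [519.7, -324.5, 84.1]
orientation: [[0.991, -0.134, 0.0], [-0.134, -0.991, -0.0], [0.0, 0.0, -1.0]]
wrist_force: [-0.2, -0.6, 1.4]
grip_width: 0.132
grip_force: 19.5
```

{"name": "servo_tool", "arguments": {"commands": [{"hand":0.01,"tx":0,"ty":0,"tz":0,"wx":0,"wy":0,"wz":0},{"hand":0.01,"tx":0,"ty":0,"tz":0,"wx":0,"wy":0,"wz":0},{"hand":0.01,"tx":0,"ty":0,"tz":0,"wx":0,"wy":0,"wz":0}]}}

```text
time: 3.03
tcp_pos: [519.7, -324.5, 84.0]
orientation: [[0.991, -0.133, 0.0], [-0.133, -0.991, -0.0], [0.0, 0.0, -1.0]]
wrist_force: [-0.3, -1.3, 2.4]
grip_width: 0.133
grip_force: 19.7
```

{"name": "servo_tool", "arguments": {"commands": [{"hand":0.01,"tx":0,"ty":-0.004,"tz":0,"wx":0,"wy":0,"wz":0},{"hand":0.01,"tx":0,"ty":-0.006,"tz":0,"wx":0,"wy":0,"wz":0},{"hand":0.01,"tx":0,"ty":-0.007,"tz":0,"wx":0,"wy":0,"wz":0},{"hand":0.01,"tx":0,"ty":-0.007,"tz":0,"wx":0,"wy":0,"wz":0},{"hand":0.01,"tx":0,"ty":-0.007,"tz":0,"wx":0,"wy":0,"wz":0}]}}

```text
time: 3.45
tcp_pos: [524.1, -292.6, 84.0]
orientation: [[0.991, -0.133, 0.0], [-0.133, -0.991, 0.0], [0.0, -0.0, -1.0]]
wrist_force: [0.9, -1.3, 5.3]
grip_width: 0.129
grip_force: 19.8
```

{"name": "servo_tool", "arguments": {"commands": [{"hand":0.01,"tx":0,"ty":-0.008,"tz":0,"wx":0,"wy":0,"wz":0},{"hand":0.01,"tx":0,"ty":-0.008,"tz":0,"wx":0,"wy":0,"wz":0},{"hand":0.01,"tx":0,"ty":-0.008,"tz":0,"wx":0,"wy":0,"wz":0},{"hand":0.01,"tx":0,"ty":-0.008,"tz":0,"wx":0,"wy":0,"wz":0},{"hand":0.01,"tx":0,"ty":-0.007,"tz":0,"wx":0,"wy":0,"wz":0}]}}

```text
time: 3.87
tcp_pos: [529.3, -253.8, 83.9]
orientation: [[0.991, -0.133, 0.0], [-0.133, -0.991, 0.0], [0.0, -0.0, -1.0]]
wrist_force: [1.6, -1.6, 5.0]
grip_width: 0.129
grip_force: 19.9
```

Run:
```python
from m import *
S={}
s,p,d=grab('side'); W=cloud('side',s,p,d); print(s['tcp_pos'],s['orientation'][:,1],s['wrist_force'],s['joints'])
X,Y,Z=W[...,0],W[...,1],W[...,2]; ok=d>0
s,p2,d2=grab('wrist','w3.png'); V=cloud('wrist',s,p2,d2); k=d2>0
P=V[k&(V[...,0]>430)&(V[...,0]<640)&(V[...,1]>-250)&(V[...,1]<-90)&(V[...,2]>38)&(V[...,2]<52)]; print(len(P),cv2.minAreaRect(P[:,:2].astype(np.float32)))
a=cv2.resize(p[130:290,180:320],None,fx=3.5,fy=3.5,interpolation=cv2.INTER_CUBIC); cv2.imwrite('pics/c2.png',a[:,:,::-1])
# bay rails, scene
Sx=np.load('scene1.npz'); A=cloud('scene',None,Sx['p'],Sx['d'])
Sy=np.load('side1.npz'); B=cloud('side',None,Sy['p'],Sy['d'])
for n,C in(('scene',A),('side',B)):
    for lo,hi in((435,462),(540,565)):
        P=C[(C[...,0]>lo)&(C[...,0]<hi)&(C[...,1]>125)&(C[...,1]<265)&(C[...,2]>31)&(C[...,2]<42)]; P=P[:,:2].astype(np.float32)
        print(n,len(P),cv2.fitLine(P,4,0,.01,.01).ravel().round(3),cv2.minAreaRect(P))
```

```text
[ 529.25953852 -253.7816379    83.92059764] [-1.32853928e-01 -9.91135612e-01 -1.82671391e-04] [ 1.55794728 -1.59049382  5.04450932] [ 0.33372382  0.48722825  0.00486176  1.93907354 -0.00382778  0.7150729
 -1.36313478]
6908 ((538.0454711914062, -178.16156005859375), (125.65715026855469, 84.78268432617188), 82.16706085205078)
scene 361 [4.00000e-02 9.99000e-01 4.48667e+02 1.97055e+02] ((451.2393493652344, 194.9676055908203), (139.9403076171875, 12.439835548400879), 88.1106948852539)
scene 248 [4.20000e-02 9.99000e-01 5.49861e+02 1.88156e+02] ((551.8186645507812, 186.02243041992188), (120.83290100097656, 12.82082748413086), 88.50532531738281)
side 61 [4.10000e-02 9.99000e-01 4.52281e+02 1.93618e+02] ((452.2465515136719, 196.7249755859375), (136.24078369140625, 9.566143989562988), 87.48114013671875)
side 60 [3.80000e-02 9.99000e-01 5.53639e+02 1.89009e+02] ((553.3040161132812, 191.6848602294922), (18.61272430419922, 131.03089904785156), 2.733595371246338)
```

```bash
cat > plan.py <<'E'
from h import *
import sys
def plan(L,n,X0=501.8,Y0=192,k=.0405,off=1.3,step=9.,s=None):
    s=s or readout.get_state(); t=s['tcp_pos'][:2]; h=-s['orientation'][:2,1]; h=h/np.linalg.norm(h)
    print('now',s['tcp_pos'].round(1),np.degrees(np.arctan2(h[1],h[0])).round(2),'F',s['wrist_force'].round(1))
    right=lambda a:np.array([a[1],-a[0]])
    ax=t-off*right(h)+38*h
    u=np.array([k,1])/np.hypot(k,1); l=np.array([-u[1],u[0]]); O=np.array([X0,Y0])
    e0=(ax-O)@l; g0=(h@l)/(h@u); s0=(ax-O)@u; print('lateral left',e0.round(1),'slope',g0.round(3),'nose y',(ax+98*h)[1].round(1))
    c=np.linalg.solve([[L**2,L**3],[2*L,3*L*L]],[-e0-g0*L,-g0])
    pose=lambda q:(O+(s0+q)*u+(e0+g0*q+c[0]*q*q+c[1]*q**3 if q<L else 0)*l,(u+(g0+2*c[0]*q+3*c[1]*q*q if q<L else 0)*l))
    P=t;H=h;q=0
    for i in range(n):
        g=(g0+2*c[0]*q+3*c[1]*q*q) if q<L else 0
        q+=step/np.hypot(1,g); a,d=pose(q); d=d/np.linalg.norm(d); p=a-38*d+off*right(d); D=p-P
        dth=np.degrees(np.arctan2(H[0]*d[1]-H[1]*d[0],H@d))
        print(i,'tx %.4f ty %.4f wz %.2f'%(D@right(H)/1e3,-D@H/1e3,-dth),p.round(1),round(np.degrees(np.arctan2(d[1],d[0])),1)); P=p;H=d
E
python3 -c "from plan import *; plan(215,24)"
```

```text
now [ 529.4 -252.8   83.8] 82.45 F [0.6 1.1 3.7]
lateral left -47.8 slope -0.091 nose y -117.8
0 tx 0.0023 ty -0.0091 wz -3.88 [ 532.9 -244. ] 86.3
1 tx 0.0021 ty -0.0091 wz -3.59 [ 535.5 -235. ] 89.9
2 tx 0.0019 ty -0.0091 wz -3.25 [ 537.4 -225.9] 93.2
3 tx 0.0017 ty -0.0091 wz -2.89 [ 538.6 -216.7] 96.1
4 tx 0.0015 ty -0.0091 wz -2.53 [ 539.1 -207.5] 98.6
5 tx 0.0013 ty -0.0091 wz -2.17 [ 539.  -198.3] 100.8
6 tx 0.0011 ty -0.0091 wz -1.83 [ 538.3 -189.1] 102.6
7 tx 0.0009 ty -0.0091 wz -1.51 [ 537.2 -180.1] 104.1
8 tx 0.0007 ty -0.0091 wz -1.20 [ 535.7 -171.1] 105.3
9 tx 0.0005 ty -0.0090 wz -0.91 [ 533.8 -162.2] 106.2
10 tx 0.0004 ty -0.0090 wz -0.64 [ 531.6 -153.5] 106.8
11 tx 0.0002 ty -0.0090 wz -0.38 [ 529.2 -144.8] 107.2
12 tx 0.0001 ty -0.0090 wz -0.12 [ 526.6 -136.1] 107.3
13 tx -0.0001 ty -0.0090 wz 0.13 [ 523.9 -127.6] 107.2
14 tx -0.0002 ty -0.0090 wz 0.39 [ 521.  -119.1] 106.8
15 tx -0.0004 ty -0.0090 wz 0.65 [ 518.  -110.6] 106.2
16 tx -0.0005 ty -0.0090 wz 0.92 [ 515.  -102.1] 105.3
17 tx -0.0007 ty -0.0090 wz 1.20 [512.  -93.7] 104.0
18 tx -0.0009 ty -0.0089 wz 1.50 [508.9 -85.2] 102.5
19 tx -0.0011 ty -0.0089 wz 1.82 [506.  -76.7] 100.7
20 tx -0.0013 ty -0.0089 wz 2.16 [503.  -68.2] 98.6
21 tx -0.0015 ty -0.0089 wz 2.51 [500.3 -59.6] 96.1
22 tx -0.0017 ty -0.0090 wz 2.87 [497.6 -50.8] 93.2
23 tx -0.0019 ty -0.0090 wz 3.24 [495.2 -42. ] 89.9
```

{"name": "servo_tool", "arguments": {"commands": [{"hand":0.01,"tx":0.0023,"ty":-0.0091,"tz":-0.0005,"wx":0,"wy":0,"wz":-3.9},{"hand":0.01,"tx":0.0021,"ty":-0.0091,"tz":-0.0005,"wx":0,"wy":0,"wz":-3.6},{"hand":0.01,"tx":0.0019,"ty":-0.0091,"tz":0,"wx":0,"wy":0,"wz":-3.3},{"hand":0.01,"tx":0.0017,"ty":-0.0091,"tz":0,"wx":0,"wy":0,"wz":-2.9},{"hand":0.01,"tx":0.0015,"ty":-0.0091,"tz":0,"wx":0,"wy":0,"wz":-2.5}]}}

```text
time: 4.38
tcp_pos: [538.6, -209.2, 84.4]
orientation: [[0.989, 0.151, -0.001], [0.151, -0.989, 0.0], [-0.001, -0.0, -1.0]]
wrist_force: [0.0, -1.4, -1.9]
grip_width: 0.128
grip_force: 19.6
```

```bash
python3 -c "from plan import *; plan(160,10)"
```

```text
now [ 538.6 -209.2   84.4] 98.69 F [ 0.  -1.4 -1.9]
lateral left -44.5 slope 0.195 nose y -75.0
0 tx 0.0015 ty -0.0091 wz -2.51 [ 538.7 -200. ] 101.2
1 tx 0.0012 ty -0.0091 wz -2.09 [ 538.1 -190.8] 103.3
2 tx 0.0010 ty -0.0091 wz -1.69 [ 536.9 -181.7] 105.0
3 tx 0.0008 ty -0.0091 wz -1.32 [ 535.3 -172.8] 106.3
4 tx 0.0006 ty -0.0091 wz -0.98 [ 533.4 -163.9] 107.3
5 tx 0.0004 ty -0.0090 wz -0.66 [ 531.  -155.2] 107.9
6 tx 0.0002 ty -0.0090 wz -0.34 [ 528.4 -146.5] 108.3
7 tx 0.0000 ty -0.0090 wz -0.04 [ 525.6 -138. ] 108.3
8 tx -0.0002 ty -0.0090 wz 0.26 [ 522.7 -129.5] 108.1
9 tx -0.0003 ty -0.0090 wz 0.57 [ 519.6 -121.1] 107.5
```

{"name": "servo_tool", "arguments": {"commands": [{"hand":0.01,"tx":0.0015,"ty":-0.0091,"tz":0.0003,"wx":0,"wy":0,"wz":-2.5},{"hand":0.01,"tx":0.0012,"ty":-0.0091,"tz":0,"wx":0,"wy":0,"wz":-2.1},{"hand":0.01,"tx":0.001,"ty":-0.0091,"tz":0,"wx":0,"wy":0,"wz":-1.7},{"hand":0.01,"tx":0.0008,"ty":-0.0091,"tz":0,"wx":0,"wy":0,"wz":-1.3},{"hand":0.01,"tx":0.0006,"ty":-0.0091,"tz":0,"wx":0,"wy":0,"wz":-1.0}]}}

```text
time: 4.8
tcp_pos: [533.4, -163.6, 84.5]
orientation: [[0.955, 0.296, -0.0], [0.296, -0.955, 0.0], [-0.0, -0.0, -1.0]]
wrist_force: [0.8, -0.8, -1.5]
grip_width: 0.134
grip_force: 19.5
```

{"name": "servo_tool", "arguments": {"commands": [{"hand":0.01,"tx":0.0004,"ty":-0.009,"tz":0,"wx":0,"wy":0,"wz":-0.7},{"hand":0.01,"tx":0.0002,"ty":-0.009,"tz":0,"wx":0,"wy":0,"wz":-0.3},{"hand":0.01,"tx":0,"ty":-0.009,"tz":0,"wx":0,"wy":0,"wz":0}]}}

```text
time: 5.05
tcp_pos: [525.6, -137.8, 84.5]
orientation: [[0.95, 0.311, -0.0], [0.311, -0.95, 0.0], [-0.0, -0.0, -1.0]]
wrist_force: [-0.3, -2.1, -1.0]
grip_width: 0.131
grip_force: 19.5
```

Run:
```python
from m import *
from plan import plan
s,p,d=grab('wrist','w4.png'); V=cloud('wrist',s,p,d); k=d>0; np.savez('w4.npz',p=p,d=d)
P=V[k&(V[...,0]>400)&(V[...,0]<640)&(V[...,1]>-125)&(V[...,1]<30)&(V[...,2]>38)&(V[...,2]<50)]; print(len(P),cv2.minAreaRect(P[:,:2].astype(np.float32)))
P=V[k&(V[...,0]>400)&(V[...,0]<640)&(V[...,1]>50)&(V[...,2]>25)&(V[...,2]<45)]; print(len(P), P.min(0),P.max(0))
plan(85,10)
```

```text
6254 ((500.97332763671875, -66.07595825195312), (84.61038970947266, 124.41651153564453), 18.15873908996582)Traceback (most recent call last):
  File "<stdin>", line 5, in <module>
    return umr_minimum(a, axis, None, out, keepdims, initial, where)
ValueError: zero-size array to reduction operation minimum which has no identity
```

View pics/w4.png

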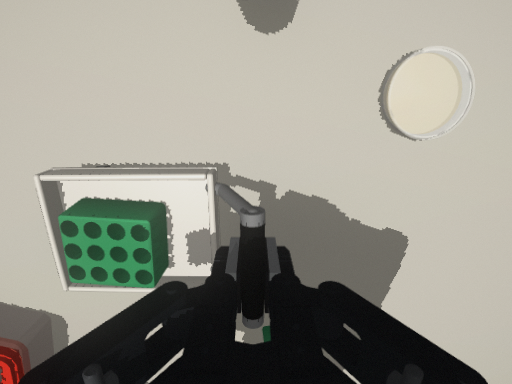

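The wrist view shows the caddy aligned with the tool, the bar held at (253,270), and the block in the tray. The red box at the lower left is clear of the path.

```bash
python3 -c "from plan import *; plan(88,11,off=1.1)"
```

```text
now [ 525.1 -135.9   84.4] 108.2 F [-1.2  2.5 -1. ]
lateral left -22.2 slope 0.374 nose y -7.0
0 tx -0.0001 ty -0.0090 wz 0.10 [ 522.2 -127.3] 108.1
1 tx -0.0003 ty -0.0090 wz 0.47 [ 519.2 -118.9] 107.6
2 tx -0.0005 ty -0.0090 wz 0.84 [ 516.  -110.5] 106.8
3 tx -0.0007 ty -0.0090 wz 1.23 [ 512.7 -102.1] 105.6
4 tx -0.0010 ty -0.0089 wz 1.64 [509.4 -93.8] 103.9
5 tx -0.0012 ty -0.0089 wz 2.09 [506.  -85.4] 101.8
6 tx -0.0015 ty -0.0089 wz 2.57 [502.7 -76.9] 99.3
7 tx -0.0018 ty -0.0089 wz 3.08 [499.5 -68.4] 96.2
8 tx -0.0021 ty -0.0090 wz 3.61 [496.4 -59.7] 92.6
9 tx -0.0024 ty -0.0090 wz 4.14 [493.6 -50.9] 88.4
10 tx -0.0004 ty -0.0090 wz 0.77 [493.4 -41.9] 87.7
```

{"name": "servo_tool", "arguments": {"commands": [{"hand":0.01,"tx":-0.0001,"ty":-0.009,"tz":0,"wx":0,"wy":0,"wz":0.1},{"hand":0.01,"tx":-0.0003,"ty":-0.009,"tz":0,"wx":0,"wy":0,"wz":0.5},{"hand":0.01,"tx":-0.0005,"ty":-0.009,"tz":0,"wx":0,"wy":0,"wz":0.8},{"hand":0.01,"tx":-0.0007,"ty":-0.009,"tz":0,"wx":0,"wy":0,"wz":1.2},{"hand":0.01,"tx":-0.001,"ty":-0.0089,"tz":0,"wx":0,"wy":0,"wz":1.6}]}}

```text
time: 5.52
tcp_pos: [509.9, -95.6, 84.5]
orientation: [[0.971, 0.239, -0.0], [0.239, -0.971, 0.0], [-0.0, -0.0, -1.0]]
wrist_force: [0.0, -1.0, -1.5]
grip_width: 0.128
grip_force: 19.9
```

{"name": "servo_tool", "arguments": {"commands": [{"hand":0.01,"tx":-0.0012,"ty":-0.0089,"tz":0,"wx":0,"wy":0,"wz":2.1},{"hand":0.01,"tx":-0.0015,"ty":-0.0089,"tz":0,"wx":0,"wy":0,"wz":2.6}]}}

```text
time: 5.68
tcp_pos: [503.1, -78.9, 84.5]
orientation: [[0.987, 0.158, -0.0], [0.158, -0.987, 0.0], [-0.0, -0.0, -1.0]]
wrist_force: [-0.5, -1.4, -1.6]
grip_width: 0.126
grip_force: 19.9
```

Run:
```python
from m import *
from plan import plan
for n in('side','scene','wrist'):
    s,p,d=grab(n,n+'5.png'); V=cloud(n,s,p,d); k=d>0; X,Y,Z=V[...,0],V[...,1],V[...,2]
    P=V[k&(X>400)&(X<600)&(Y>-60)&(Y<85)&(Z>39)&(Z<50)]; print(n,len(P),cv2.minAreaRect(P[:,:2].astype(np.float32)))
    for lo,hi in((435,465),(535,565)):
        P=V[k&(X>lo)&(X<hi)&(Y>125)&(Y<265)&(Z>31)&(Z<42)][:,:2].astype(np.float32)
        if len(P)>10: print(len(P),cv2.fitLine(P,4,0,.01,.01).ravel().round(3),np.percentile(P[:,0]-.0405*(P[:,1]-192),[2,50,98]))
plan(25,6,off=1.1)
```

```text
side 101 ((486.689697265625, 12.145912170410156), (84.59133911132812, 154.5858917236328), 10.400659561157227)
64 [2.10000e-02 1.00000e+00 5.53793e+02 1.96149e+02] [536.53080688 553.27893066 558.56946167]
scene 591 ((489.9605407714844, -1.2852401733398438), (86.77764892578125, 122.07990264892578), 7.74162483215332)
389 [5.70000e-02 9.98000e-01 4.48643e+02 1.95416e+02] [444.79939453 448.3086853  461.24077515]
248 [5.20000e-02 9.99000e-01 5.49819e+02 1.88111e+02] [546.61645508 550.01144409 557.11507568]
wrist 5928 ((490.2388610839844, -3.587493896484375), (84.357177734375, 123.96023559570312), 8.976630210876465)
now [503.5 -78.7  84.5] 99.33 F [-0.3 -0.5 -2.3]
lateral left -3.9 slope 0.206 nose y 55.3
0 tx -0.0000 ty -0.0090 wz -0.04 [502.  -69.8] 99.4
1 tx -0.0026 ty -0.0090 wz 4.41 [498.  -61.4] 95.0
2 tx -0.0042 ty -0.0091 wz 7.28 [493.  -52.7] 87.7
3 tx -0.0000 ty -0.0090 wz -0.00 [493.4 -43.7] 87.7
4 tx 0.0000 ty -0.0090 wz -0.00 [493.7 -34.7] 87.7
5 tx 0.0000 ty -0.0090 wz -0.00 [494.1 -25.7] 87.7
```

View pics/wrist5.png

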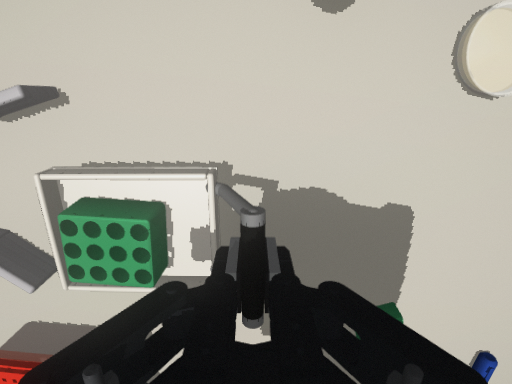

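```bash
python3 -c "from plan import *; plan(38,6,off=1.1,step=8.,X0=501.6)"
```

```text
now [503.5 -78.7  84.5] 99.33 F [-0.3 -0.5 -2.3]
lateral left -4.1 slope 0.206 nose y 55.3
0 tx -0.0012 ty -0.0080 wz 2.07 [501.  -71.1] 97.3
1 tx -0.0013 ty -0.0080 wz 2.26 [498.7 -63.3] 95.0
2 tx -0.0015 ty -0.0080 wz 2.45 [496.5 -55.5] 92.6
3 tx -0.0016 ty -0.0080 wz 2.64 [494.6 -47.6] 89.9
4 tx -0.0013 ty -0.0080 wz 2.23 [493.3 -39.7] 87.7
5 tx 0.0000 ty -0.0080 wz -0.00 [493.6 -31.7] 87.7
```

{"name": "servo_tool", "arguments": {"commands": [{"hand":0.01,"tx":-0.0012,"ty":-0.008,"tz":0.0002,"wx":0,"wy":0,"wz":2.1},{"hand":0.01,"tx":-0.0013,"ty":-0.008,"tz":0,"wx":0,"wy":0,"wz":2.3},{"hand":0.01,"tx":-0.0015,"ty":-0.008,"tz":0,"wx":0,"wy":0,"wz":2.4},{"hand":0.01,"tx":-0.0016,"ty":-0.008,"tz":0,"wx":0,"wy":0,"wz":2.6},{"hand":0.01,"tx":-0.0013,"ty":-0.006,"tz":0,"wx":0,"wy":0,"wz":2.2}]}}

```text
time: 6.25
tcp_pos: [493.5, -42.4, 84.3]
orientation: [[0.999, -0.043, -0.0], [-0.043, -0.999, -0.0], [-0.0, 0.0, -1.0]]
wrist_force: [-0.9, 0.2, -1.3]
grip_width: 0.132
grip_force: 20.1
```

Run:
```python
from m import *
from plan import plan
n='wrist'
s,p,d=grab(n,n+'6.png'); V=cloud(n,s,p,d); k=d>0; X,Y,Z=V[...,0],V[...,1],V[...,2]; np.savez('w6.npz',p=p,d=d)
P=V[k&(X>400)&(X<600)&(Y>-30)&(Y<110)&(Z>40)&(Z<50)]; print(n,len(P),cv2.minAreaRect(P[:,:2].astype(np.float32)))
for y in range(65,150,5):
    P=V[k&(X>380)&(X<620)&(abs(Y-y)<2.5)&(Z>31)&(Z<38)]; L=P[P[:,0]<480,0];R=P[P[:,0]>510,0]
    print(y,[ (q.min().round(1),q.max().round(1),len(q)) if len(q) else None for q in(L,R)])
plan(20,4,off=1.1,step=8.,X0=501.6)
```

```text
wrist 5616 ((495.2880859375, 33.11450958251953), (123.22769165039062, 84.38214111328125), 87.7224349975586)
65 [None, (np.float64(518.6), np.float64(538.5), 47)]
70 [None, (np.float64(519.0), np.float64(570.9), 105)]
75 [(np.float64(425.9), np.float64(429.2), 15), (np.float64(521.8), np.float64(572.1), 152)]
80 [(np.float64(422.6), np.float64(432.8), 85), (np.float64(514.3), np.float64(570.7), 143)]
85 [(np.float64(423.5), np.float64(435.7), 101), (np.float64(510.1), np.float64(568.2), 335)]
90 [(np.float64(427.4), np.float64(438.0), 92), (np.float64(510.2), np.float64(566.0), 144)]
95 [(np.float64(429.3), np.float64(440.6), 101), (np.float64(553.9), np.float64(564.0), 104)]
100 [(np.float64(432.2), np.float64(442.7), 98), (np.float64(551.7), np.float64(561.3), 109)]
105 [(np.float64(434.7), np.float64(445.4), 90), (np.float64(549.5), np.float64(559.6), 107)]
110 [(np.float64(437.1), np.float64(447.8), 95), (np.float64(547.3), np.float64(556.8), 109)]
115 [(np.float64(440.7), np.float64(451.1), 92), (np.float64(544.9), np.float64(555.2), 91)]
120 [(np.float64(442.8), np.float64(454.1), 99), (np.float64(545.3), np.float64(545.3), 1)]
125 [(np.float64(443.6), np.float64(453.7), 86), None]
130 [(np.float64(443.7), np.float64(454.5), 92), None]
135 [(np.float64(443.6), np.float64(454.4), 83), None]
140 [(np.float64(444.1), np.float64(454.1), 79), None]
145 [(np.float64(444.4), np.float64(454.5), 82), None]
now [493.4 -41.2  84.3] 87.46 F [-1.2  2.4 -2.2]
lateral left -0.3 slope -0.004 nose y 94.7
0 tx 0.0008 ty -0.0080 wz -1.40 [494.6 -33.2] 88.9
1 tx -0.0002 ty -0.0080 wz 0.35 [494.5 -25.2] 88.5
2 tx -0.0005 ty -0.0080 wz 0.83 [494.2 -17.2] 87.7
3 tx -0.0000 ty -0.0080 wz -0.00 [494.6  -9.2] 87.7
```

View pics/wrist6.png

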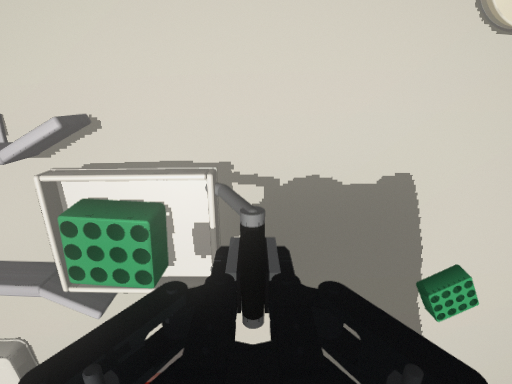

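The lips are at (30,145) and (60,290). The caddy sits on the bay axis within about 1 mm, with its heading matched. Driving straight in.

{"name": "servo_tool", "arguments": {"commands": [{"hand":0.01,"tx":0,"ty":-0.006,"tz":0.0002,"wx":0,"wy":0,"wz":-0.2},{"hand":0.01,"tx":0,"ty":-0.007,"tz":0,"wx":0,"wy":0,"wz":0},{"hand":0.01,"tx":0,"ty":-0.007,"tz":0,"wx":0,"wy":0,"wz":0},{"hand":0.01,"tx":0,"ty":-0.007,"tz":0,"wx":0,"wy":0,"wz":0},{"hand":0.01,"tx":0,"ty":-0.007,"tz":0,"wx":0,"wy":0,"wz":0}]}}

```text
time: 6.72
tcp_pos: [495.1, -7.8, 84.2]
orientation: [[0.999, -0.037, 0.0], [-0.037, -0.999, 0.0], [0.0, -0.0, -1.0]]
wrist_force: [-0.7, -1.3, 0.9]
grip_width: 0.128
grip_force: 20.2
```

Run:
```python
from m import *
from plan import plan
n='wrist'
s,p,d=grab(n); V=cloud(n,s,p,d); k=d>0; X,Y,Z=V[...,0],V[...,1],V[...,2]
P=V[k&(X>450)&(X<547)&(Y>5)&(Y<150)&(Z>41)&(Z<50)]; print(n,len(P),cv2.minAreaRect(P[:,:2].astype(np.float32)))
for y in range(110,180,10):
    P=V[k&(X>380)&(X<620)&(abs(Y-y)<5)&(Z>33)&(Z<38)]; L=P[P[:,0]<480,0];R=P[P[:,0]>510,0]
    print(y,[ (q.min().round(1),q.max().round(1),len(q)) if len(q) else None for q in(L,R)])
plan(20,1,off=1.1,X0=501.8)
```

```text
wrist 5326 ((496.93829345703125, 67.9480209350586), (122.86029815673828, 84.49026489257812), 87.51616668701172)
110 [(np.float64(436.5), np.float64(448.7), 162), (np.float64(540.3), np.float64(558.7), 251)]
120 [(np.float64(441.1), np.float64(450.3), 102), (np.float64(511.1), np.float64(555.3), 449)]
130 [(np.float64(444.5), np.float64(452.0), 85), (np.float64(545.3), np.float64(555.8), 243)]
140 [(np.float64(444.3), np.float64(454.6), 153), (np.float64(545.9), np.float64(555.9), 233)]
150 [(np.float64(445.1), np.float64(455.1), 152), (np.float64(546.2), np.float64(556.1), 136)]
160 [(np.float64(445.0), np.float64(455.7), 158), None]
170 [(np.float64(445.1), np.float64(456.0), 147), None]
now [495.2  -6.2  84.2] 87.94 F [-0.3  2.5 -0. ]
lateral left -0.2 slope 0.004 nose y 129.7
0 tx 0.0003 ty -0.0090 wz -0.50 [495.8   2.8] 88.4
```

{"name": "servo_tool", "arguments": {"commands": [{"hand":0.01,"tx":0,"ty":-0.007,"tz":0,"wx":0,"wy":0,"wz":0.1},{"hand":0.01,"tx":0,"ty":-0.007,"tz":0,"wx":0,"wy":0,"wz":0},{"hand":0.01,"tx":0,"ty":-0.007,"tz":0,"wx":0,"wy":0,"wz":0},{"hand":0.01,"tx":0,"ty":-0.007,"tz":0,"wx":0,"wy":0,"wz":0},{"hand":0.01,"tx":0,"ty":-0.007,"tz":0,"wx":0,"wy":0,"wz":0}]}}

```text
time: 7.18
tcp_pos: [496.4, 27.3, 84.2]
orientation: [[0.999, -0.039, 0.0], [-0.039, -0.999, 0.0], [0.0, -0.0, -1.0]]
wrist_force: [0.1, -0.8, 0.9]
grip_width: 0.129
grip_force: 20.3
```

```bash
python3 -c "
from plan import *
plan(20,1,off=1.1,X0=502.2)"
```

```text
now [496.4  27.3  84.2] 87.74 F [ 0.1 -0.8  0.9]
lateral left 0.3 slope 0.001 nose y 163.3
0 tx -0.0007 ty -0.0090 wz 1.24 [496.   36.3] 86.5
```

{"name": "servo_tool", "arguments": {"commands": [{"hand":0.01,"tx":0,"ty":-0.006,"tz":0,"wx":0,"wy":0,"wz":0},{"hand":0.01,"tx":0,"ty":-0.006,"tz":0,"wx":0,"wy":0,"wz":0},{"hand":0.01,"tx":0,"ty":-0.006,"tz":0,"wx":0,"wy":0,"wz":0},{"hand":0.01,"tx":0,"ty":-0.006,"tz":0,"wx":0,"wy":0,"wz":0},{"hand":0.01,"tx":0,"ty":-0.006,"tz":0,"wx":0,"wy":0,"wz":0}]}}

```text
time: 7.6
tcp_pos: [497.6, 57.1, 84.2]
orientation: [[0.999, -0.04, 0.0], [-0.04, -0.999, 0.0], [0.0, -0.0, -1.0]]
wrist_force: [0.4, -1.9, 0.5]
grip_width: 0.129
grip_force: 20.3
```

{"name": "servo_tool", "arguments": {"commands": [{"hand":0.01,"tx":0,"ty":-0.005,"tz":0,"wx":0,"wy":0,"wz":0},{"hand":0.01,"tx":0,"ty":-0.005,"tz":0,"wx":0,"wy":0,"wz":0},{"hand":0.01,"tx":0,"ty":-0.005,"tz":0,"wx":0,"wy":0,"wz":0},{"hand":0.01,"tx":0,"ty":-0.004,"tz":0,"wx":0,"wy":0,"wz":0},{"hand":0.01,"tx":0,"ty":-0.003,"tz":0,"wx":0,"wy":0,"wz":0}]}}

```text
time: 8.02
tcp_pos: [498.4, 79.0, 84.1]
orientation: [[0.999, -0.039, 0.0], [-0.039, -0.999, 0.0], [0.0, -0.0, -1.0]]
wrist_force: [1.4, -1.5, 1.2]
grip_width: 0.129
grip_force: 20.3
```

Run:
```python
from m import *
from plan import plan
n='wrist'
s,p,d=grab(n); V=cloud(n,s,p,d); k=d>0; X,Y,Z=V[...,0],V[...,1],V[...,2]
P=V[k&(X>450)&(X<550)&(Y>50)&(Y<212)&(Z>41)&(Z<50)]; print(n,len(P),cv2.minAreaRect(P[:,:2].astype(np.float32)))
P=V[k&(X>460)&(X<545)&(Y>215)&(Z>44)&(Z<53)]; print('stop', len(P), np.percentile(P[:,1],[0,5,50]) if len(P) else '')
plan(20,1,off=1.1,X0=502.2)
```

```text
wrist 5309 ((500.54705810546875, 152.68148803710938), (121.05782318115234, 84.62850952148438), 87.46755981445312)
stop 270 [249.58710297 250.90755218 252.29677594]
now [498.5  79.6  84.2] 87.77 F [ 1.5  1.7 -0.6]
lateral left 0.3 slope 0.002 nose y 215.5
0 tx -0.0009 ty -0.0090 wz 1.54 [498.   88.6] 86.2
```

The stop face looks to be at about y≈250 and the nose is at 215, so I'll slow down.

{"name": "servo_tool", "arguments": {"commands": [{"hand":0.01,"tx":0,"ty":-0.004,"tz":0,"wx":0,"wy":0,"wz":0},{"hand":0.01,"tx":0,"ty":-0.004,"tz":0,"wx":0,"wy":0,"wz":0},{"hand":0.01,"tx":0,"ty":-0.004,"tz":0,"wx":0,"wy":0,"wz":0},{"hand":0.01,"tx":0,"ty":-0.004,"tz":0,"wx":0,"wy":0,"wz":0},{"hand":0.01,"tx":0,"ty":-0.003,"tz":0,"wx":0,"wy":0,"wz":0}]}}

```text
time: 8.48
tcp_pos: [499.1, 98.1, 84.2]
orientation: [[0.999, -0.039, 0.0], [-0.039, -0.999, 0.0], [0.0, -0.0, -1.0]]
wrist_force: [0.9, -0.5, 0.9]
grip_width: 0.129
grip_force: 20.3
```

{"name": "servo_tool", "arguments": {"commands": [{"hand":0.01,"tx":0,"ty":-0.002,"tz":0,"wx":0,"wy":0,"wz":0},{"hand":0.01,"tx":0,"ty":-0.002,"tz":0,"wx":0,"wy":0,"wz":0},{"hand":0.01,"tx":0,"ty":-0.0015,"tz":0,"wx":0,"wy":0,"wz":0},{"hand":0.01,"tx":0,"ty":0,"tz":0,"wx":0,"wy":0,"wz":0}]}}

```text
time: 8.82
tcp_pos: [499.4, 103.4, 84.2]
orientation: [[0.999, -0.039, 0.0], [-0.039, -0.999, 0.0], [0.0, -0.0, -1.0]]
wrist_force: [1.2, 0.0, 0.2]
grip_width: 0.131
grip_force: 20.3
```

{"name": "servo_tool", "arguments": {"commands": [{"hand":0.01,"tx":0,"ty":-0.001,"tz":0,"wx":0,"wy":0,"wz":0},{"hand":0.01,"tx":0,"ty":-0.001,"tz":0,"wx":0,"wy":0,"wz":0},{"hand":0.01,"tx":0,"ty":-0.001,"tz":0,"wx":0,"wy":0,"wz":0},{"hand":0.01,"tx":0,"ty":-0.001,"tz":0,"wx":0,"wy":0,"wz":0},{"hand":0.01,"tx":0,"ty":-0.001,"tz":0,"wx":0,"wy":0,"wz":0}]}}

```text
time: 9.23
tcp_pos: [499.5, 108.0, 84.1]
orientation: [[0.999, -0.04, 0.0], [-0.04, -0.999, 0.0], [0.0, -0.0, -1.0]]
wrist_force: [1.9, -1.4, 0.6]
grip_width: 0.133
grip_force: 20.3
```

{"name": "servo_tool", "arguments": {"commands": [{"hand":0.01,"tx":0,"ty":-0.001,"tz":0,"wx":0,"wy":0,"wz":0},{"hand":0.01,"tx":0,"ty":-0.001,"tz":0,"wx":0,"wy":0,"wz":0}]}}

```text
time: 9.4
tcp_pos: [499.6, 110.1, 84.2]
orientation: [[0.999, -0.04, 0.0], [-0.04, -0.999, 0.0], [0.0, -0.0, -1.0]]
wrist_force: [1.7, -0.8, 1.3]
grip_width: 0.13
grip_force: 20.3
```

{"name": "servo_tool", "arguments": {"commands": [{"hand":0.01,"tx":0,"ty":-0.001,"tz":0,"wx":0,"wy":0,"wz":0},{"hand":0.01,"tx":0,"ty":-0.001,"tz":0,"wx":0,"wy":0,"wz":0}]}}

```text
time: 9.57
tcp_pos: [499.7, 112.1, 84.2]
orientation: [[0.999, -0.04, 0.0], [-0.04, -0.999, 0.0], [0.0, -0.0, -1.0]]
wrist_force: [1.6, -0.7, 2.0]
grip_width: 0.131
grip_force: 20.3
```

{"name": "servo_tool", "arguments": {"commands": [{"hand":0.01,"tx":0,"ty":-0.001,"tz":0,"wx":0,"wy":0,"wz":0}]}}

```text
time: 9.65
tcp_pos: [499.7, 113.1, 84.2]
orientation: [[0.999, -0.04, 0.0], [-0.04, -0.999, 0.0], [0.0, -0.0, -1.0]]
wrist_force: [1.5, -0.9, 0.7]
grip_width: 0.128
grip_force: 20.3
```

{"name": "servo_tool", "arguments": {"commands": [{"hand":0.01,"tx":0,"ty":-0.0005,"tz":0,"wx":0,"wy":0,"wz":0}]}}

```text
time: 9.73
tcp_pos: [499.8, 113.7, 84.2]
orientation: [[0.999, -0.039, 0.0], [-0.039, -0.999, 0.0], [0.0, -0.0, -1.0]]
wrist_force: [2.3, -0.9, 1.3]
grip_width: 0.134
grip_force: 20.3
```

{"name": "servo_tool", "arguments": {"commands": [{"hand":0.01,"tx":0,"ty":-0.0005,"tz":0,"wx":0,"wy":0,"wz":0}]}}

```text
time: 9.82
tcp_pos: [499.8, 113.9, 84.2]
orientation: [[0.999, -0.04, 0.0], [-0.04, -0.999, -0.0], [0.0, 0.0, -1.0]]
wrist_force: [1.8, -5.3, 2.4]
grip_width: 0.13
grip_force: 20.5
```

{"name": "servo_tool", "arguments": {"commands": [{"hand":0.01,"tx":0,"ty":-0.0005,"tz":0,"wx":0,"wy":0,"wz":0}]}}

```text
time: 9.9
tcp_pos: [499.8, 113.9, 84.2]
orientation: [[0.999, -0.04, -0.0], [-0.04, -0.999, -0.001], [0.0, 0.001, -1.0]]
wrist_force: [1.4, -7.2, 2.5]
grip_width: 0.134
grip_force: 20.6
```

{"name": "servo_tool", "arguments": {"commands": [{"hand":0.01,"tx":0,"ty":0,"tz":0,"wx":0,"wy":0,"wz":0},{"hand":0.01,"tx":0,"ty":0,"tz":0,"wx":0,"wy":0,"wz":0},{"hand":0.01,"tx":0,"ty":0,"tz":0,"wx":0,"wy":0,"wz":0},{"hand":0.01,"tx":0,"ty":0,"tz":0,"wx":0,"wy":0,"wz":0},{"hand":0.01,"tx":0,"ty":0,"tz":0,"wx":0,"wy":0,"wz":0}]}}

```text
time: 10.32
tcp_pos: [499.8, 113.9, 84.1]
orientation: [[0.999, -0.04, -0.0], [-0.04, -0.999, -0.0], [-0.0, 0.0, -1.0]]
wrist_force: [2.3, -5.2, 1.8]
grip_width: 0.131
grip_force: 20.4
```

{"name": "servo_tool", "arguments": {"commands": [{"hand":0.01,"tx":0,"ty":0,"tz":0,"wx":0,"wy":0,"wz":0},{"hand":0.01,"tx":0,"ty":0,"tz":0,"wx":0,"wy":0,"wz":0},{"hand":0.01,"tx":0,"ty":0,"tz":0,"wx":0,"wy":0,"wz":0},{"hand":0.01,"tx":0,"ty":0,"tz":0,"wx":0,"wy":0,"wz":0},{"hand":0.01,"tx":0,"ty":0,"tz":0,"wx":0,"wy":0,"wz":0}]}}

```text
time: 10.73
tcp_pos: [499.8, 113.9, 84.1]
orientation: [[0.999, -0.04, -0.0], [-0.04, -0.999, -0.0], [-0.0, 0.0, -1.0]]
wrist_force: [2.8, -4.6, 2.2]
grip_width: 0.133
grip_force: 20.4
```

Run:
```python
from m import *
n='wrist'
s,p,d=grab(n,'wrist7.png'); V=cloud(n,s,p,d); k=d>0; X,Y,Z=V[...,0],V[...,1],V[...,2]
P=V[k&(X>450)&(X<550)&(Y>90)&(Y<246)&(Z>41)&(Z<47)]; print(cv2.minAreaRect(P[:,:2].astype(np.float32)))
P=V[k&(X>460)&(X<545)&(Y>240)&(Z>47)&(Z<53)]; print('stop', len(P), np.percentile(P[:,1],[0,5,50]) if len(P) else '')
h=-s['orientation'][:2,1]; print('nose',s['tcp_pos'][:2]+136*h,s['wrist_force'])
```

```text
((501.97332763671875, 187.795166015625), (120.1053695678711, 84.93626403808594), 87.22307586669922)
stop 2276 [241.8001757  250.04493064 255.56702823]
nose [505.26512296 249.76351909] [ 2.83236914 -4.59848761  2.22108652]
```

View pics/wrist7.png

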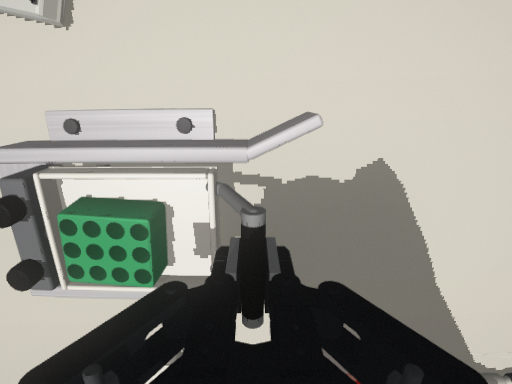

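The wrist view shows the nose against the stop block at (30,225), held at about 5 N for 0.9 s. Releasing and lifting away.

{"name": "servo_tool", "arguments": {"commands": [{"hand":0.014,"tx":0,"ty":0,"tz":0,"wx":0,"wy":0,"wz":0},{"hand":0.018,"tx":0,"ty":0,"tz":0,"wx":0,"wy":0,"wz":0},{"hand":0.026,"tx":0,"ty":0,"tz":0,"wx":0,"wy":0,"wz":0},{"hand":0.04,"tx":0,"ty":0,"tz":0,"wx":0,"wy":0,"wz":0},{"hand":0.04,"tx":0,"ty":0,"tz":0,"wx":0,"wy":0,"wz":0}]}}

```text
time: 11.2
tcp_pos: [499.7, 114.6, 84.1]
orientation: [[0.999, -0.039, -0.0], [-0.039, -0.999, 0.0], [-0.0, -0.0, -1.0]]
wrist_force: [-1.0, -0.8, -0.3]
grip_width: 0.466
grip_force: 0.0
```

{"name": "servo_tool", "arguments": {"commands": [{"hand":0.04,"tx":0,"ty":0,"tz":-0.01,"wx":0,"wy":0,"wz":0},{"hand":0.04,"tx":0,"ty":0,"tz":-0.02,"wx":0,"wy":0,"wz":0},{"hand":0.04,"tx":0,"ty":0,"tz":-0.03,"wx":0,"wy":0,"wz":0},{"hand":0.04,"tx":0,"ty":0,"tz":-0.03,"wx":0,"wy":0,"wz":0},{"hand":0.04,"tx":0,"ty":0,"tz":-0.03,"wx":0,"wy":0,"wz":0}]}}

```text
time: 11.62
tcp_pos: [499.4, 114.4, 206.2]
orientation: [[0.999, -0.039, -0.0], [-0.039, -0.999, 0.0], [-0.0, -0.0, -1.0]]
wrist_force: [0.8, 0.3, 0.4]
grip_width: 0.469
grip_force: 0.0
```

Run:
```python
from m import *
n='wrist'
s,p,d=grab(n,'wrist8.png'); V=cloud(n,s,p,d); k=d>0; X,Y,Z=V[...,0],V[...,1],V[...,2]
print(s['tcp_pos'],s['wrist_force'])
P=V[k&(X>450)&(X<550)&(Y>90)&(Y<246)&(Z>41)&(Z<47)]; print(cv2.minAreaRect(P[:,:2].astype(np.float32)))
P=V[k&(X>470)&(X<530)&(Y>80)&(Y<140)&(Z>76)&(Z<92)]; print('bar',P.mean(0),P.min(0),P.max(0))
cv2.imwrite('pics/w8c.png',cv2.resize(p[100:330,0:300],None,fx=2.4,fy=2.4,interpolation=cv2.INTER_CUBIC)[:,:,::-1])
```

```text
[499.39391592 114.41951125 206.18220589] [0.75817951 0.34527678 0.43746295]
((502.25201416015625, 187.3916015625), (120.0699234008789, 83.8710708618164), 87.15612030029297)
bar [501.23640063 114.83827319  84.62995182] [470.15384401 107.67484484  76.26256113] [529.99742426 121.82234209  87.53016852]
```

View pics/w8c.png

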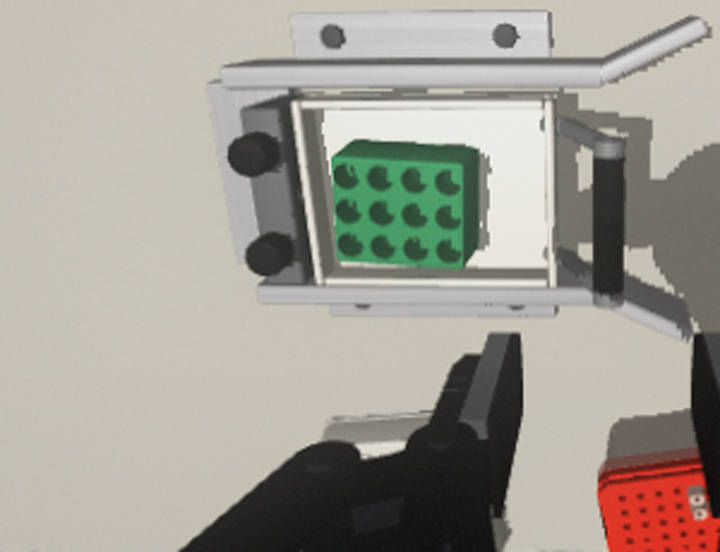

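The caddy sits in the bay with its nose against the stop at crop (295,190), the block is in the tray and the gripper is clear. Handing in.

```bash
python3 -c "from bench import order; print(order.close_job())"
```

```text
the job is handed in; nothing more can be done
None
```

The caddy is parked in the bay, pressed against the stop at about 5 N (7 N peak) for about 0.9 s and released with its tube block still in the tray; the job is handed in at about 12 s, though I judged the castors (about 70 mm straight roll) and the pin being flush from travel, force and nose position, since neither was visible.

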